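# Clear the used well plate and seat the dish adapter

### The arm

A 6-joint arm with a two-finger parallel gripper is mounted at the origin on the work surface. World frame = base frame: x ahead of the robot, y to its left, z up, the work surface at z = 0. Lengths are in m, angles in rad, forces in N, time in s.
With the tool pointing down it reaches from about 0.275 to 0.725 m from the base axis. Payload 5.6 kg.
Tool frame: the origin (TCP) lies midway between the tips of the shut fingers; the grasp point (between the pads) lies 19 mm behind it; z points along the fingers, y is the line along which they close (so a half turn about z gives the same grasp; the last joint's range is limited). The gripper opens to 85 mm and grips with 20 to 120 N. Pads are 22 mm wide; open, the fingers measure 114 mm over their backs; the gripper's body (76 mm by 85 mm) begins 54 mm behind the grasp point. The pads swing forward as they close: fully open they stand 13 mm farther back than shut.
Start: joints at [-0.906, 0.255, 0.108, 0, -1.424, -0.285], TCP at [0.204, -0.511, 0.231] pointing down, gripper open.
Joint ranges: [-2.95, 2.95], [-1.21, 1.97], [-1.09, 1.5], [-2.87, 1.71], [-2.94, -0.07], [-3.05, 3.05]. Speed limits (rad/s): [2.57, 2.57, 3.14, 3.14, 3.14, 3.14].

### API

Orientations are given as a unit quaternion [x, y, z, w].
In Python, from workcell import robot, viewer, workorder gives the robot as it stands. The module is installed in compiled form; this text tells all that it offers.
- The arm moves only by the shell command python3 -m creep 'ROWS' [OPENING] [FORCE]. ROWS is JSON, a list of rows, each a list of 6 numbers: the shift along the tool's x, y, z in cm, then the turn, a rotation vector about the tool's x, y, z in degrees. In form: [[dx, dy, dz, wx, wy, wz], ...]. A call has 1 to 12 rows; each row shifts and turns the commanded pose from where the row before left it, along the tool's axes as they then stand; what a row does not reach is not made up. A row lasts 1/12 s, in which the tool goes at most 41.7 mm and 7.16 degrees, less where a joint would pass 70% of its speed; a pose out of reach is approached as far as the arm can. A call is refused whole if a number of a shift passes 4.17 or a number of a turn 7.16, either way. A call with a gripper value outside its range is refused whole. OPENING is the opening in per cent of the stroke, from 0 (shut) to 100 (fully open), set as the call begins (- or left out, the last holds). The fingers move at their own pace and stop on an object; FORCE is the grip in N (left out, the last holds). Time passes only in rows, so rows that do not move let the fingers close. It gives the time, the measured TCP pose, the force, the opening and the grip force at its end, in the units of the state.
- robot.sense(): the state, without advancing time (a new reading comes with each control period).
- viewer.get_image(name): name is "scene" or "side" or "wrist"; returns the picture (480x640x3 uint8, red, green, blue); there is no depth.
- viewer.calibration(name): a dict with "mtx" (3x3 intrinsics, pixels), "R" (3x3) and "t" (3): a world point X has camera coordinates R X + t. Camera axes: x right, y down, z forward; pixel columns grow to the right and rows downward; lengths in m; the calibration is good to about 2 mm. A picture is of the moment at which its call begins: read the wrist's pose just before it. calibration takes no time and is no camera call; for the wrist camera it gives the pose at the moment of the call.
- workorder.finish_job(): hands the job in; it is judged then, once.
The state is a dict: "time_s": time; "q": joint angles; "dq": joint speeds; "effort": joint torques, N m; "tcp_pos": TCP position; "eef_rot": TCP orientation; "wrist_force": force on the tool from outside, world axes, zero at the start; "ft_torque": the same for the moment, N m; "grip_width": finger opening in m; "grip_force": force on a finger pad.
Only numpy, scipy, OpenCV 4.12 (cv2) and the standard library are available. Lean on these libraries where they do the work, as an engineer would, in place of code of your own. Each camera call takes 0.05 s, during which the arm holds its last target. There are 200 camera calls.

### The job

Get the loading spot ready for the next sample: first slide the used well plate (white, red tape) along the bench and over the bench edge so that it drops into the yellow waste tub below. Then slide the aluminium dish adapter, which is riding on top of its locating pin, forward until its hole drops over the pin and it lies flat and straight on its marked outline. Slide both rather than picking them up, leave the other things on the bench where they are, and let go at the end.

Things in the scene. Friction and masses are not known exactly. Their poses are not given: they have to be found in the camera images.
- plate_mid (a point): Centre (half-way up) of the used 24-well plate, a loose flat white slab with pink wells and a stripe of red tape, 86 along its own x, 128 along its own y, 16 high (above its 6 high foot 2 narrower all round), about 90 g; too wide to grip. It lies on the bench, its y axis roughly along the world's y, with its +y end (and 45 to 65 mm of its length) under the front edge of the riser shelf.
- bench_edge (a point): A point on the top of the bench's straight right-hand edge, which runs along the world's x at this y; the bench top is at z = 0 and is free from the plate to this edge.
- tub_mouth (a point): Centre of the mouth of the yellow open waste tub that stands on a trolley beside the bench edge, mouth 258 (x) by 238 (y), 130 deep, rim 40 below the bench top; its nearer outer wall is 20 away from the bench edge. Axes along the world's.
- riser: Fixed wooden instrument shelf on legs. Origin at bench level under the near right corner of its board, which runs 420 along its x and 300 along its y; underside 200 above the bench, 18 thick; its front (right) edge is the x axis. Two controllers on top, 85 or more behind that edge, up to 65 above the board. Legs 18 square, within 25 of the four corners; else open below.
- pin (a point): Foot of the fixed steel locating pin, at bench level: 14 dia, 5.5 high, rounded top 8 dia. Its x axis is the direction in which the adapter slides home; the dark outline (126 x 86) on the bench around it, centred 15 towards -x, shows where the adapter lies when home.
- adapter_hole (a point): Centre, at the underside, of the adapter's through locating hole, 18 dia. The adapter's leading edge is 45 towards its +x from here, its trailing edge 75 towards -x. At the start this hole is 24 to 36 short of the pin and the adapter's front part rests on top of the pin, so it slopes about 3 degrees; seated it lies flat on the bench with the hole round the pin.
- adapter_mid (a point): Middle (half-way up) of the dish adapter, a loose aluminium plate 120 along its x, 80 along its y, 8 thick, about 220 g, with a 40 dish opening behind the locating hole. The used plate lies just ahead of its leading (+x) edge, in its way.
- adapter_tab (a point): Centre of the blue upright finger tab on the adapter's top near its trailing edge: 9 thick along the adapter's x, 50 wide along its y, rising from 8 to 32 above the adapter's underside; this point is 20 above the underside and 68.5 behind the hole.
- oil_bottle: Bystander, to be left alone: small amber dropper bottle with black cap, 36 dia x 75 high, standing near the robot on the right; origin at the centre of its underside.
- objective_case: Bystander, to be left alone: black round objective case, 50 dia x 78 high, standing on the far right; origin at the centre of its underside.
- tube_rack: Bystander, to be left alone: green tube rack with capped tubes, 62 x 125 footprint, 64 high, on the far side; origin at the centre of its underside.
- slide_box: Bystander, to be left alone: blue slide box with a white band, 85 x 105 x 34 high, near left; origin at the centre of its underside.
- hex_driver: Bystander, to be left alone: red-handled driver lying flat, 150 long, handle about 28 dia, near left; origin under the middle of its length.
- dish_stack: Bystander, to be left alone: stack of three closed petri dishes, 60 dia x 44 high, underneath the riser shelf; origin at the centre of its underside.
- wash_bottle: Bystander, to be left alone: white wash bottle with red cap, 64 dia x 150 high, near right; origin at the centre of its underside.
There are look-alikes about, which are no part of the job. Of the things shaped like the part that bears adapter_hole, the aluminium one is meant.

How it is judged:
By the outcome, as a careful person would: the job done as asked, in the order asked, and still so for the second after the job is handed in, with the robot touching nothing.
It also fails if it takes over 67 s, if anything falls off the work surface, if the arm or the gripper's body presses on something with over 40 N, if the wrist force passes 120 N, or if a joint passes its speed limit or range.

## Working session

There is one attempt and no reset: what is moved stays moved. The work goes in short steps, Python scripts to look and compute and a shell command to move; the robot and the scene stay as the last step left them, time stands still between calls to the robot, and variables do not carry over. Pictures are saved under pics/ and viewed, at most 10 in all, crops included, and the job is handed in when it is done.

```bash
mkdir -p pics; python3 - <<'E'
from workcell import robot, viewer
import cv2,numpy as np
s=robot.sense();print(s['tcp_pos'],s['eef_rot'],s['time_s'])
ims=[]
for n in("scene","side"):
    im=viewer.get_image(n);cv2.imwrite(f"pics/{n}0.png",im[...,::-1]);c=viewer.calibration(n);print(n,c)
E
```

```text
[ 0.20376669 -0.51033935  0.23039598] [-1.88726244e-01  9.82029281e-01  9.19544718e-04 -2.25384161e-04] 0.0
scene {'mtx': array([[458.02930076,   0.        , 319.62397193],
       [  0.        , 458.02930076, 238.77821204],
       [  0.        ,   0.        ,   1.        ]]), 'R': array([[ 0.12429894,  0.99211075, -0.0163105 ],
       [ 0.81840812, -0.11180282, -0.56365617],
       [-0.56103291,  0.05671322, -0.82584846]]), 't': array([-0.0984016 , -0.43263077,  1.49267503])}
side {'mtx': array([[453.0445456 ,   0.        , 318.65408815],
       [  0.        , 453.0445456 , 236.41849232],
       [  0.        ,   0.        ,   1.        ]]), 'R': array([[-0.8951904 , -0.44526684, -0.01927659],
       [-0.20715261,  0.4539884 , -0.86659236],
       [ 0.39461619, -0.77177197, -0.49864425]]), 't': array([0.50098149, 0.15364335, 0.82492236])}
```

View pics/scene0.png

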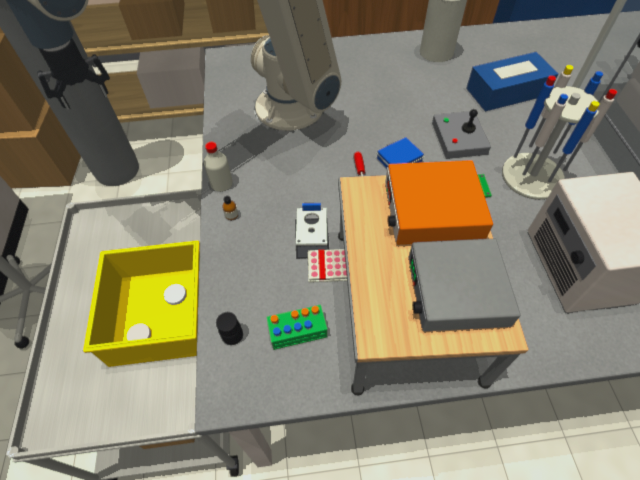

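View pics/side0.png

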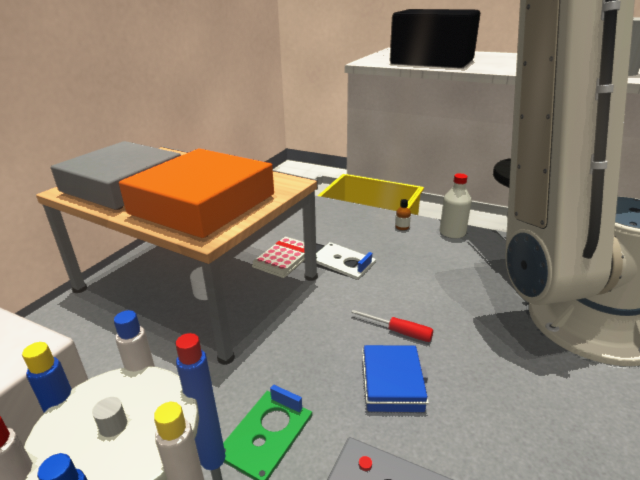

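The scene view shows the plate at about (327,265), the aluminium adapter with its blue tab at (311,229), the bench edge near column 200 and the yellow tub at (145,300). The side view shows the plate at (284,255), the adapter at (345,260) and the green look-alike at (265,430).

```bash
cat > h.py <<'E'
import numpy as np,cv2
from workcell import robot,viewer
def ray(c,p):
    p=np.atleast_2d(p).astype(float); d=np.c_[p,np.ones(len(p))]@np.linalg.inv(c['mtx']).T@c['R']
    return -c['R'].T@c['t'],d
def onz(c,p,z):
    o,d=ray(c,p); return o+d*((z-o[2])/d[:,2])[:,None]
def tri(cs,ps):
    A=np.zeros((3,3));b=np.zeros(3);L=[]
    for c,p in zip(cs,ps):
        o,d=ray(c,p);d=d[0]/np.linalg.norm(d[0]);P=np.eye(3)-np.outer(d,d);A+=P;b+=P@o;L.append((o,P))
    X=np.linalg.solve(A,b);return X,[np.linalg.norm(P@(X-o)) for o,P in L]
E
python3 - <<'E'
from h import *
np.set_printoptions(precision=4,suppress=True)
a=cv2.imread('pics/scene0.png');b=cv2.imread('pics/side0.png')
A=cv2.resize(a[165:355,190:390],None,fx=4,fy=3,interpolation=cv2.INTER_CUBIC)
cv2.imwrite('pics/c1.png',cv2.resize(a[165:315,200:400],(800,600),interpolation=cv2.INTER_CUBIC))
cv2.imwrite('pics/c2.png',cv2.resize(b[170:320,225:425],(800,600),interpolation=cv2.INTER_CUBIC))
c=viewer.calibration('scene')
for n,p,z in [('edge',[[203,200],[199,300],[197,380]],0),('tub inner/outer rim',[[198,242],[197,354],[103,252],[88,350]],-.04),('shelf top corners',[[340,178],[354,352],[525,350]],.218)]:print(n,onz(c,p,z))
E
```

```text
edge [[ 0.3593 -0.2732  0.    ]
 [ 0.6706 -0.277  -0.    ]
 [ 0.8645 -0.2768  0.    ]]
tub inner/outer rim [[ 0.4717 -0.2936 -0.04  ]
 [ 0.7895 -0.2882 -0.04  ]
 [ 0.4697 -0.5472 -0.04  ]
 [ 0.7462 -0.5435 -0.04  ]]
shelf top corners [[0.5242 0.083  0.218 ]
 [0.9256 0.047  0.218 ]
 [0.9606 0.3408 0.218 ]]
```

View pics/c1.png

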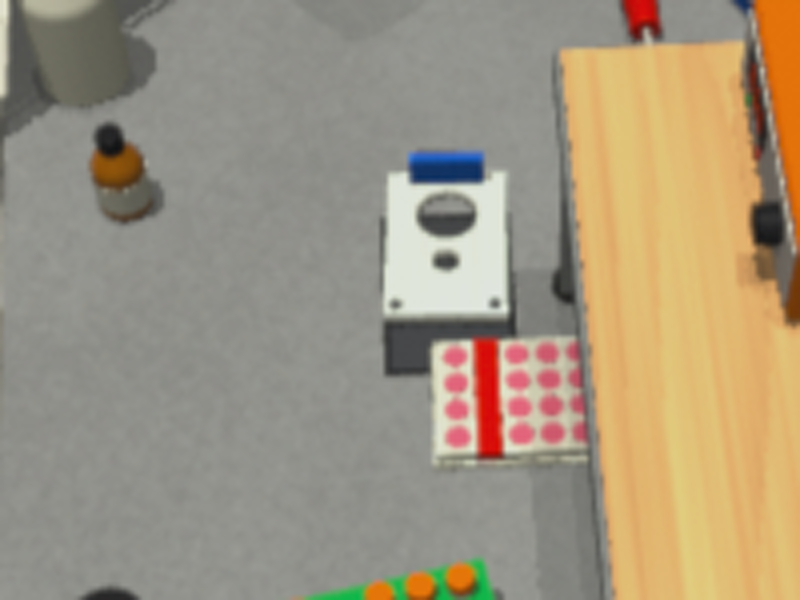

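View pics/c2.png

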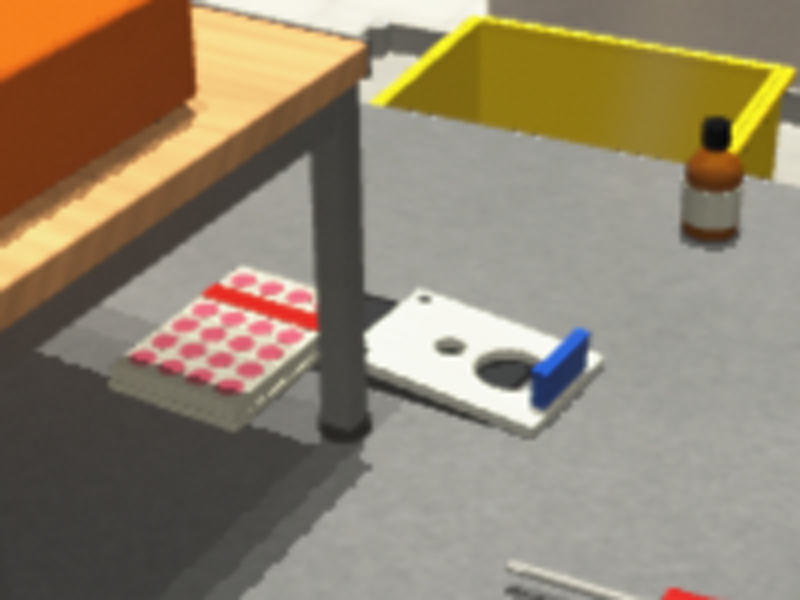

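```bash
python3 - <<'E'
from h import *
np.set_printoptions(precision=4,suppress=True)
C=viewer.calibration('scene');S=viewer.calibration('side')
s=lambda u,v:[200+u/4,165+v/4]
d=lambda u,v:[225+u/4,170+v/4]
for n,p,q in [('plate -y farx',s(433,457),d(240,265)),('tape farx',s(490,455),d(207,290)),('hole',s(446,260),d(450,346)),('dish',s(446,215),d(505,370)),('adp lead -y',s(386,316),d(415,290)),('adp trail -y',s(390,173),d(603,358)),('dot -y',s(396,304),d(425,299)),('leg foot',s(566,290),d(345,435)),('bottle',s(124,215),d(710,240)),('shelf corner top',s(560,48),d(368,45))]:print(n,*tri([C,S],[p,q]))
print('plate top z16',onz(C,[s(433,342),s(433,457),s(583,340),s(588,457),s(475,340),s(478,456)],.016))
print('plate side',onz(S,[d(115,378),d(235,415),d(240,265)],.016))
print('tab top',onz(C,[s(410,153),s(484,153)],.036), onz(S,[d(585,330),d(533,375)],.036))
print('outline lead z0',onz(C,[s(386,375),s(430,374)],0))
print('adp',onz(C,[s(386,316),s(509,316)],.0145),onz(C,[s(390,173),s(507,173)],.008))
print('case,rack',onz(C,[[230,340],[272,345],[325,335]],0))
E
```

```text
plate -y farx [ 0.6561 -0.0114  0.0144] [np.float64(0.0010678144756921296), np.float64(0.0010678144756919236)]
tape farx [0.6591 0.0227 0.0145] [np.float64(0.001508551069408646), np.float64(0.001508551069408592)]
hole [0.5077 0.0131 0.0101] [np.float64(0.001763604776963382), np.float64(0.0017636047769633981)]
dish [0.471  0.0182 0.0081] [np.float64(0.0003775444194560008), np.float64(0.00037754441945597)]
adp lead -y [ 0.549  -0.0299  0.0133] [np.float64(0.0011912266003074664), np.float64(0.001191226600307555)]
adp trail -y [ 0.4279 -0.0161  0.0065] [np.float64(0.0016772887576079227), np.float64(0.0016772887576078318)]
dot -y [ 0.5398 -0.0229  0.0129] [np.float64(0.0017486265106597626), np.float64(0.0017486265106597752)]
leg foot [ 0.5323  0.0905 -0.0069] [np.float64(0.00016473263172433827), np.float64(0.00016473263172427462)]
bottle [ 0.4236 -0.2002 -0.0118] [np.float64(0.0026340741454482365), np.float64(0.0026340741454481476)]
shelf corner top [0.5184 0.083  0.2165] [np.float64(0.0013378992335959924), np.float64(0.0013378992335958484)]
plate top z16 [[ 0.5756 -0.0016  0.016 ]
 [ 0.658  -0.0108  0.016 ]
 [ 0.5869  0.0924  0.016 ]
 [ 0.6705  0.0822  0.016 ]
 [ 0.5777  0.0248  0.016 ]
 [ 0.6609  0.0163  0.016 ]]
plate side [[ 0.6542  0.1243  0.016 ]
 [ 0.5774  0.1274  0.016 ]
 [ 0.6543 -0.0102  0.016 ]]
tab top [[ 0.4379 -0.001   0.036 ]
 [ 0.4447  0.0477  0.036 ]] [[0.4309 0.0031 0.036 ]
 [0.4397 0.0555 0.036 ]]
outline lead z0 [[ 0.586  -0.0334  0.    ]
 [ 0.589  -0.0056  0.    ]]
adp [[ 0.5509 -0.0291  0.0145]
 [ 0.5615  0.0487  0.0145]] [[ 0.4308 -0.0152  0.008 ]
 [ 0.4417  0.0635  0.008 ]]
case,rack [[ 0.7821 -0.2044  0.    ]
 [ 0.8065 -0.1102  0.    ]
 [ 0.7985  0.0115 -0.    ]]
```

The plate top's −y corners are near (0.576,−0.002) and (0.656,−0.011), and its hidden end is at y≈0.125, about 50 mm under the shelf. The edge is at y≈−0.275. I'll hook the far end with a tilted gripper, after one close look from the wrist camera on the way.

```bash
cat > plan.py <<'E'
# prints rows to get from the measured pose to a world pose; a = yaw of tool x (deg, world), t = tilt about world axis
import sys,json
from h import *
from scipy.spatial.transform import Rotation as R, Slerp
def tool(yaw,tx=0,ty=0):   # tool x at angle yaw in the horizontal plane, z down, then tilts about world x,y
    return R.from_euler('XYZ',[tx,ty,0],degrees=True)*R.from_euler('z',yaw,degrees=True)*R.from_euler('x',180,degrees=True)
def rows(p1,r1,n,p0=None,r0=None):
    s=robot.sense();p0=s['tcp_pos'] if p0 is None else p0;r0=R.from_quat(s['eef_rot']) if r0 is None else r0
    f=np.arange(n+1)/n;rs=Slerp([0,1],R.concatenate([r0,r1]))(f);p0=np.array(p0);d=(np.array(p1)-p0)/n*100
    out=[]
    for i in range(n):out.append([round(float(v),2) for v in np.r_[rs[i].inv().apply(d),(rs[i].inv()*rs[i+1]).as_rotvec(True)]])
    for i in range(0,n,12):print(json.dumps(out[i:i+12]))
E
python3 - <<'E'
from plan import *
s=robot.sense();c=viewer.calibration('wrist');Rt=R.from_quat(s['eef_rot'])
print('cam in tool',Rt.inv().apply(-c['R'].T@c['t']-s['tcp_pos']),'axis',Rt.inv().apply(c['R'][2]),c['mtx'][0,0])
rows([.58,-.07,.25],tool(-90),18)
E
```

```text
cam in tool [ 0.07517445 -0.00069173 -0.14233354] axis [-2.97162363e-01 -2.94616327e-04  9.54826918e-01] 390.49042541608037
[[-2.85, 1.5, -0.11, 0.0, 0.0, -3.79], [-2.94, 1.31, -0.11, 0.0, 0.0, -3.79], [-3.02, 1.11, -0.11, 0.0, 0.0, -3.79], [-3.09, 0.91, -0.11, 0.0, 0.0, -3.79], [-3.14, 0.7, -0.11, 0.0, 0.0, -3.79], [-3.18, 0.49, -0.11, 0.0, 0.0, -3.79], [-3.21, 0.28, -0.11, 0.0, 0.0, -3.79], [-3.22, 0.07, -0.11, 0.0, 0.0, -3.79], [-3.21, -0.15, -0.11, 0.0, 0.0, -3.79], [-3.2, -0.36, -0.11, 0.0, 0.0, -3.79], [-3.17, -0.57, -0.11, 0.0, 0.0, -3.79], [-3.12, -0.78, -0.11, 0.0, 0.0, -3.79]]
[[-3.06, -0.98, -0.11, 0.0, 0.0, -3.79], [-2.99, -1.18, -0.11, 0.0, 0.0, -3.79], [-2.91, -1.38, -0.11, 0.0, 0.0, -3.79], [-2.81, -1.57, -0.11, 0.0, 0.0, -3.79], [-2.7, -1.75, -0.11, 0.0, 0.0, -3.79], [-2.58, -1.92, -0.11, 0.0, 0.0, -3.79]]
```

```bash
python3 -m creep '[[-2.9,1.5,-0.1,0,0,-3.8],[-2.9,1.3,-0.1,0,0,-3.8],[-3,1.1,-0.1,0,0,-3.8],[-3.1,0.9,-0.1,0,0,-3.8],[-3.1,0.7,-0.1,0,0,-3.8],[-3.2,0.5,-0.1,0,0,-3.8],[-3.2,0.3,-0.1,0,0,-3.8],[-3.2,0.1,-0.1,0,0,-3.8],[-3.2,-0.1,-0.1,0,0,-3.8],[-3.2,-0.4,-0.1,0,0,-3.8],[-3.2,-0.6,-0.1,0,0,-3.8],[-3.1,-0.8,-0.1,0,0,-3.8]]' 65
python3 -m creep '[[-3.1,-1,-0.1,0,0,-3.8],[-3,-1.2,-0.1,0,0,-3.8],[-2.9,-1.4,-0.1,0,0,-3.8],[-2.8,-1.6,-0.1,0,0,-3.8],[-2.7,-1.7,-0.1,0,0,-3.8],[-2.6,-1.9,-0.1,0,0,-3.8],[0,0,0,0,0,0],[0,0,0,0,0,0]]'
python3 - <<'E'
from plan import *
s=robot.sense();print(s['tcp_pos'],R.from_quat(s['eef_rot']).as_matrix().round(3).tolist(),s['q'],s['grip_width'])
c=viewer.calibration('wrist');im=viewer.get_image('wrist');cv2.imwrite('pics/w1.png',im[...,::-1])
np.savez('w1.npz',**c)
E
```

```text
time_s: 1.1
tcp_pos: [0.4549, -0.2157, 0.2431]
eef_rot: [-0.556, 0.831, 0.0, -0.0]
wrist_force: [0.4, -0.7, 0.3]
grip_width: 0.0555
grip_force: 0.0
time_s: 1.77
tcp_pos: [0.5801, -0.0685, 0.2479]
eef_rot: [0.709, -0.705, -0.001, 0.001]
wrist_force: [-0.5, -1.3, 0.0]
grip_width: 0.0556
grip_force: 0.0
[ 0.58011626 -0.06850568  0.24794527] [[0.005, -1.0, -0.002], [-1.0, -0.005, 0.0], [-0.0, 0.002, -1.0]] [ 1.49701325e-01  3.21836623e-01  2.41758456e-01 -3.88728179e-04
 -1.49293363e+00 -1.44766292e-01] 0.055594559549189605
```

View pics/w1.png

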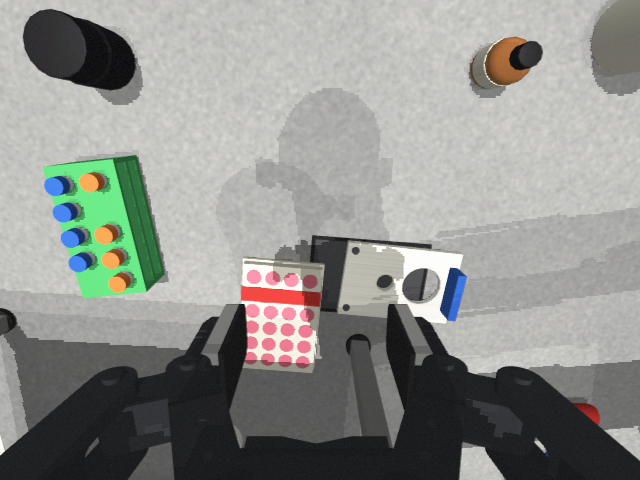

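The wrist view shows the whole plate, with top corners at (245,258), (323,264), (313,372) and (243,362). The outline's −y side runs from (313,237) to (432,246), the adapter hole is at (385,282), and the shelf leg foot is at (358,345), clear of the plate.

```bash
python3 - <<'E'
from plan import *
np.set_printoptions(precision=4,suppress=True)
c=dict(np.load('w1.npz'));C=viewer.calibration('scene')
s=lambda u,v:[200+u/4,165+v/4]
print('plate',onz(c,[[245,258],[323,264],[315,372],[243,362]],.016))
print('height plate -y farx',*tri([c,C],[[245,258],s(433,457)]),'hole',*tri([c,C],[[385,282],s(446,260)]))
print('outline',onz(c,[[313,237],[432,246]],0))
print('adapter trail top',onz(c,[[462,254],[446,322]],.008),'lead',onz(c,[[351,239],[340,313]],.0135),'hole/dish',onz(c,[[385,282],[421,286]],.01))
print('tab top',onz(c,[[461,269],[453,320]],.033),'leg',onz(c,[[358,340]],0))
print('goal tip',)
rows([.62,.06,.10],tool(-90,48),12)
E
```

```text
plate [[ 0.6524 -0.0149  0.016 ]
 [ 0.5733 -0.0088  0.016 ]
 [ 0.5808  0.1193  0.016 ]
 [ 0.6604  0.1068  0.016 ]]
height plate -y farx [ 0.6537 -0.0112  0.0077] [np.float64(0.0007619926870314176), np.float64(0.000761992687031361)] hole [0.5073 0.0143 0.0071] [np.float64(2.6929708804782994e-05), np.float64(2.69297088048766e-05)]
outline [[ 0.5837 -0.0328  0.    ]
 [ 0.459  -0.0237  0.    ]]
adapter trail top [[ 0.4297 -0.0177  0.008 ]
 [ 0.438   0.0606  0.008 ]] lead [[ 0.5454 -0.0348  0.0135]
 [ 0.5545  0.0476  0.0135]] hole/dish [[0.5078 0.0131 0.01  ]
 [0.4696 0.0174 0.01  ]]
tab top [[ 0.4388 -0.0106  0.033 ]
 [ 0.4405  0.0449  0.033 ]] leg [[0.5323 0.0882 0.    ]]
goal tip
[[-1.08, -0.34, 1.24, 0.01, -4.0, 0.01], [-0.99, -0.34, 1.31, 0.01, -4.0, 0.01], [-0.9, -0.34, 1.37, 0.01, -4.0, 0.01], [-0.8, -0.34, 1.43, 0.01, -4.0, 0.01], [-0.7, -0.34, 1.49, 0.01, -4.0, 0.01], [-0.59, -0.34, 1.53, 0.01, -4.0, 0.01], [-0.48, -0.34, 1.57, 0.01, -4.0, 0.01], [-0.37, -0.34, 1.6, 0.01, -4.0, 0.01], [-0.26, -0.34, 1.62, 0.01, -4.0, 0.01], [-0.15, -0.34, 1.63, 0.01, -4.0, 0.01], [-0.03, -0.34, 1.64, 0.01, -4.0, 0.01], [0.08, -0.34, 1.64, 0.01, -4.0, 0.01]]
```

```bash
python3 -m creep '[[-1.1,-0.34,1.2,0,-4,0],[-1,-0.34,1.3,0,-4,0],[-0.9,-0.34,1.4,0,-4,0],[-0.8,-0.34,1.4,0,-4,0],[-0.7,-0.34,1.5,0,-4,0],[-0.6,-0.34,1.5,0,-4,0],[-0.5,-0.34,1.6,0,-4,0],[-0.4,-0.34,1.6,0,-4,0],[-0.3,-0.34,1.6,0,-4,0],[-0.1,-0.34,1.6,0,-4,0],[0,-0.34,1.6,0,-4,0],[0.1,-0.34,1.6,0,-4,0]]'
python3 - <<'E'
from plan import *
print(robot.sense()['q'])
r=tool(-90,48)
rows([.62,.158,.034],r,6);print(r.as_matrix())
E
```

```text
time_s: 2.82
tcp_pos: [0.6202, 0.0584, 0.1025]
eef_rot: [0.646, -0.645, -0.288, -0.289]
wrist_force: [0.3, -0.3, -0.7]
grip_width: 0.0557
grip_force: 0.0
[-0.16852554  0.61259877  0.30395256 -0.82879004 -1.48673024  0.34184649]
[[-0.26, 0.0, 2.0, -0.0, 0.03, 0.01], [-0.26, 0.0, 2.0, -0.0, 0.03, 0.01], [-0.26, 0.0, 2.0, -0.0, 0.03, 0.01], [-0.26, 0.0, 2.0, -0.0, 0.03, 0.01], [-0.26, 0.0, 2.0, -0.0, 0.03, 0.01], [-0.26, 0.0, 2.0, -0.0, 0.03, 0.01]]
[[ 9.71445147e-17 -1.00000000e+00 -2.22044605e-16]
 [-6.69130606e-01 -2.35922393e-16  7.43144825e-01]
 [-7.43144825e-01  1.11022302e-16 -6.69130606e-01]]
```

```bash
python3 -m creep '[[-0.26,0,2,0,0,0],[-0.26,0,2,0,0,0],[-0.26,0,2,0,0,0],[-0.26,0,2,0,0,0],[-0.26,0,2,0,0,0],[-0.26,0,2,0,0,0],[0,0,0,0,0,0]]'
python3 - <<'E'
from h import *
b=viewer.get_image('side')[...,::-1]
cv2.imwrite('pics/s2.png',cv2.resize(b[170:320,225:425],(800,600),interpolation=cv2.INTER_CUBIC))
E
```

```text
time_s: 3.4
tcp_pos: [0.6178, 0.161, 0.0316]
eef_rot: [0.646, -0.645, -0.29, -0.286]
wrist_force: [-0.6, -0.4, -0.6]
grip_width: 0.0554
grip_force: 0.0
```

View pics/s2.png

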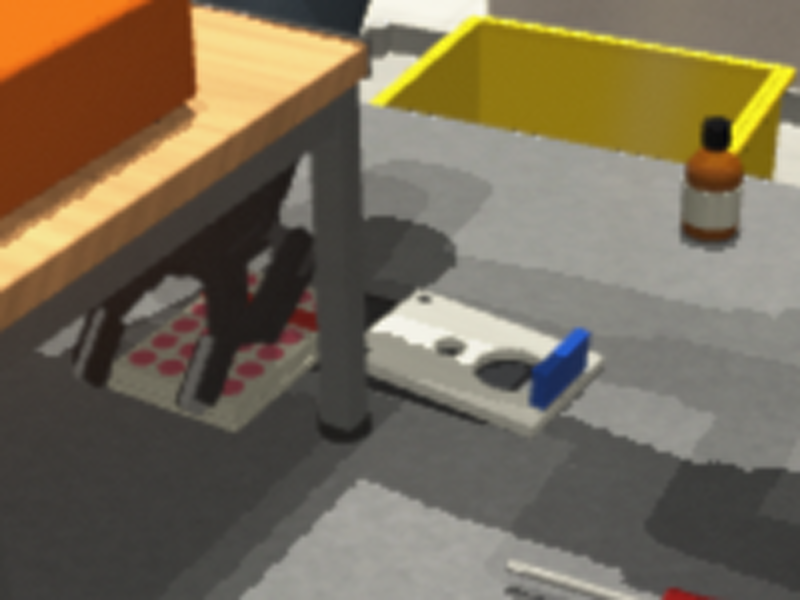

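The side view shows both finger tips, at (95,385) and (200,405), past the plate's hidden end and under the shelf, clear of the leg. Next I lower them and pull.

```bash
python3 -m creep '[[0.42,0,0.37,0,0,0],[0.42,0,0.37,0,0,0],[0.42,0,0.37,0,0,0],[0.41,0,0.37,0,0,0],[0,0,0,0,0,0]]'
python3 -m creep '[[0.67,0,-0.74,0,0,0],[0.67,0,-0.74,0,0,0],[0.67,0,-0.74,0,0,0],[0.67,0,-0.74,0,0,0]]'
```

```text
time_s: 3.87
tcp_pos: [0.6192, 0.1582, 0.0097]
eef_rot: [0.646, -0.646, -0.289, -0.287]
wrist_force: [0.3, 0.2, -0.7]
grip_width: 0.0555
grip_force: 0.0
time_s: 4.2
tcp_pos: [0.6202, 0.1174, 0.0114]
eef_rot: [0.647, -0.645, -0.288, -0.287]
wrist_force: [1.0, 1.4, 0.9]
grip_width: 0.0551
grip_force: 0.4
```

```bash
python3 -m creep '[[0.74,0,-0.67,0,0,0],[0.67,0,-0.74,0,0,0],[0.67,0,-0.74,0,0,0],[0.67,0,-0.74,0,0,0],[0.67,0,-0.74,0,0,0],[0.67,0,-0.74,0,0,0],[0.67,0,-0.74,0,0,0]]'
python3 - <<'E'
from plan import *
b=viewer.get_image('scene')[...,::-1]
cv2.imwrite('pics/s3.png',cv2.resize(b[165:315,200:400],(800,600),interpolation=cv2.INTER_CUBIC))
E
```

```text
time_s: 4.78
tcp_pos: [0.6205, 0.0489, 0.0111]
eef_rot: [0.647, -0.645, -0.288, -0.288]
wrist_force: [0.6, 3.5, 5.9]
grip_width: 0.0557
grip_force: 3.6
```

View pics/s3.png

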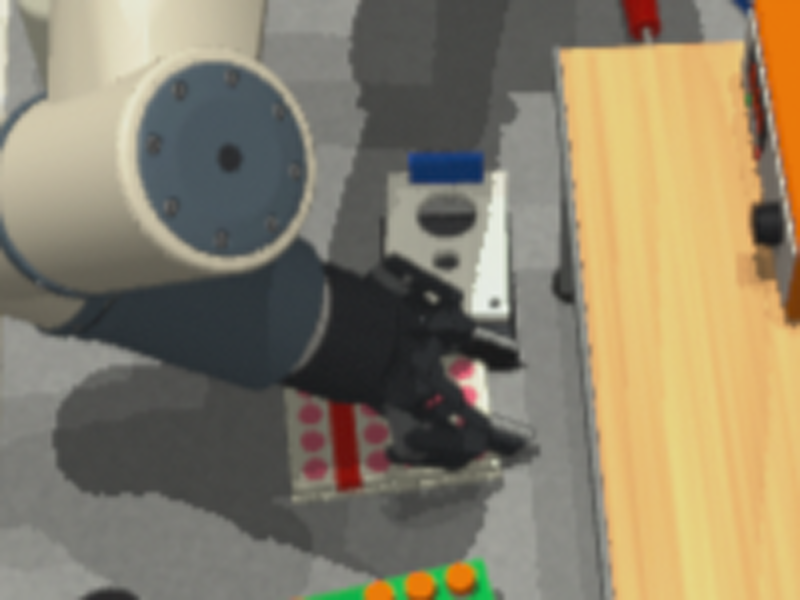

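The plate has come clear of the shelf, with its far-x side now running from about (294,499) to (500,479) in the crop, and it looks slightly turned. I'll measure that.

```bash
python3 - <<'E'
from plan import *
np.set_printoptions(precision=4,suppress=True)
C=viewer.calibration('scene');s=lambda u,v:[200+u/4,165+v/4]
print('farx side top',onz(C,[s(294,490),s(500,470)],.016),'-y end',onz(C,[s(288,398)],.016),'tape',onz(C,[s(348,488)],.016),'rack',onz(C,[s(490,562)],.05))
a=cv2.imread('pics/s3.png')
E
```

```text
farx side top [[ 0.6693 -0.0959  0.016 ]
 [ 0.6723  0.0283  0.016 ]] -y end [[ 0.6045 -0.0952  0.016 ]] tape [[ 0.6723 -0.0637  0.016 ]] rack [[0.7485 0.0128 0.05  ]]
```

```bash
python3 - <<'E'
from plan import *
rows([.626,.052,.006],tool(-90,25),5)
r=tool(-90,25)
print(r.inv().apply([0,-1,0]),r.inv().apply([0,0,-1]))
E
```

```text
[[0.01, -0.11, 0.14, 0.0, 4.61, 0.03], [-0.0, -0.11, 0.14, 0.0, 4.61, 0.03], [-0.02, -0.11, 0.14, 0.0, 4.61, 0.03], [-0.03, -0.11, 0.14, 0.0, 4.61, 0.03], [-0.04, -0.11, 0.14, 0.0, 4.61, 0.03]]
[ 9.06307787e-01  1.90819582e-16 -4.22618262e-01] [ 4.22618262e-01 -8.32667268e-17  9.06307787e-01]
```

```bash
python3 -m creep '[[0,-0.1,0.14,0,4.6,0],[0,-0.1,0.14,0,4.6,0],[0,-0.1,0.14,0,4.6,0],[0,-0.1,0.14,0,4.6,0],[0,-0.1,0.14,0,4.6,0],[0,0,0,0,0,0]]'
python3 -m creep '[[0.9,0,-0.42,0,0,0],[0.9,0,-0.42,0,0,0],[0.9,0,-0.42,0,0,0],[1.36,0,-0.63,0,0,0],[1.36,0,-0.63,0,0,0],[1.36,0,-0.63,0,0,0],[1.36,0,-0.63,0,0,0],[1.36,0,-0.63,0,0,0],[0.9,0,-0.42,0,0,0],[0.9,0,-0.42,0,0,0]]'
```

```text
time_s: 5.33
tcp_pos: [0.626, 0.0551, 0.006]
eef_rot: [0.693, -0.688, -0.151, -0.152]
wrist_force: [0.4, 0.2, -0.4]
grip_width: 0.0559
grip_force: 0.0
time_s: 6.17
tcp_pos: [0.6255, -0.0726, 0.0044]
eef_rot: [0.691, -0.69, -0.153, -0.153]
wrist_force: [-0.2, 2.9, 4.9]
grip_width: 0.0554
grip_force: 2.3
```

```bash
cat > tape.py <<'E'
from plan import *
np.set_printoptions(precision=4,suppress=True)
def red(n,x0,x1,y0,y1):
    im=viewer.get_image(n).astype(int);m=((im[...,0]>150)&(im[...,1]<45)&(im[...,2]<45)).astype(np.uint8);M=np.zeros_like(m);M[y0:y1,x0:x1]=m[y0:y1,x0:x1]
    k,l,st,ce=cv2.connectedComponentsWithStats(M)
    return [(st[i],ce[i],cv2.boxPoints(cv2.minAreaRect(np.argwhere(l==i)[:,::-1].astype(np.float32)))) for i in range(1,k) if st[i,4]>8]
E
python3 - <<'E'
from tape import *
C=viewer.calibration('scene')
for st,ce,b in red('scene',80,340,200,400):print(st,ce,onz(C,[ce],.016)[0],onz(C,b,.016)[:,:2].round(3).tolist())
E
```

```text
[236 284   5   8  36] [237.8889 287.6944] [ 0.6585 -0.1809  0.016 ] [[0.648, -0.185], [0.649, -0.176], [0.668, -0.176], [0.667, -0.186]]
```

```bash
python3 -m creep '[[1.36,0,-0.63,0,0,0],[1.81,0,-0.85,0,0,0],[2.27,0,-1.06,0,0,0],[2.72,0,-1.27,0,0,0],[2.72,0,-1.27,0,0,0],[2.72,0,-1.27,0,0,0],[2.72,0,-1.27,0,0,0],[2.72,0,-1.27,0,0,0],[2.27,0,-1.06,0,0,0],[1.36,0,-0.63,0,0,0],[0,0,0,0,0,0]]'
python3 - <<'E'
from tape import *
C=viewer.calibration('scene');im=viewer.get_image('scene');cv2.imwrite('pics/s4.png',im[...,::-1])
r=tool(-90,0);rows([.56,-.25,.25],r,8)
print(robot.sense()['q'])
E
```

```text
time_s: 7.13
tcp_pos: [0.6243, -0.3256, 0.0023]
eef_rot: [-0.69, 0.691, 0.154, 0.152]
wrist_force: [-0.6, 0.3, -0.0]
grip_width: 0.0558
grip_force: 0.0
[[-2.14, 0.82, -2.41, 0.02, 3.12, -0.0], [-2.0, 0.82, -2.53, 0.02, 3.12, -0.0], [-1.86, 0.82, -2.63, 0.02, 3.12, -0.0], [-1.72, 0.82, -2.73, 0.02, 3.12, -0.0], [-1.57, 0.82, -2.82, 0.02, 3.12, -0.0], [-1.41, 0.81, -2.9, 0.02, 3.12, -0.0], [-1.25, 0.81, -2.97, 0.02, 3.12, -0.0], [-1.09, 0.81, -3.04, 0.02, 3.12, -0.0]]
[-0.4679  0.8711  0.6281 -0.3857 -1.5398  0.5213]
```

View pics/s4.png

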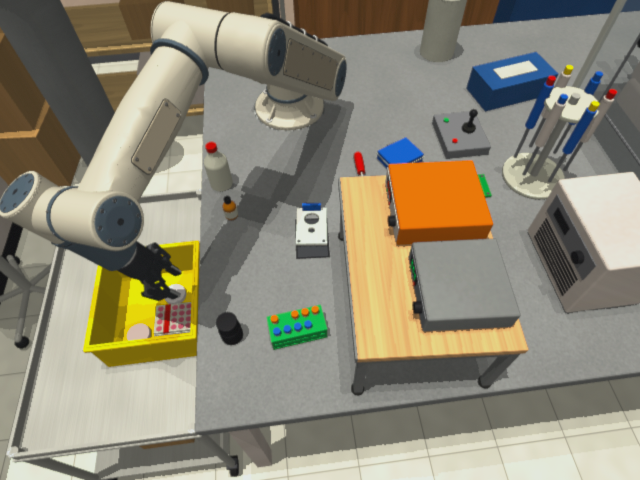

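The scene view shows the used plate lying in the yellow tub at (172,315), and nothing else has moved. Now the adapter.

```bash
python3 -m creep '[[-2.1,0.8,-2.4,0,3.1,0],[-2,0.8,-2.5,0,3.1,0],[-1.9,0.8,-2.6,0,3.1,0],[-1.7,0.8,-2.7,0,3.1,0],[-1.6,0.8,-2.8,0,3.1,0],[-1.4,0.8,-2.9,0,3.1,0],[-1.2,0.8,-3,0,3.1,0],[-1.1,0.8,-3,0,3.1,0]]' 60
python3 - <<'E'
from plan import *
rows([.50,-.06,.20],tool(-94),9)
E
```

```text
time_s: 7.85
tcp_pos: [0.5612, -0.2474, 0.2522]
eef_rot: [0.708, -0.706, 0.0, -0.0]
wrist_force: [1.1, 0.2, -0.0]
grip_width: 0.0513
grip_force: 0.0
[[-2.08, 0.67, 0.58, -0.0, 0.0, 0.47], [-2.08, 0.69, 0.58, -0.0, 0.0, 0.47], [-2.07, 0.71, 0.58, -0.0, 0.0, 0.47], [-2.07, 0.72, 0.58, -0.0, 0.0, 0.47], [-2.06, 0.74, 0.58, -0.0, 0.0, 0.47], [-2.06, 0.76, 0.58, -0.0, 0.0, 0.47], [-2.05, 0.77, 0.58, -0.0, 0.0, 0.47], [-2.04, 0.79, 0.58, -0.0, 0.0, 0.47], [-2.04, 0.81, 0.58, -0.0, 0.0, 0.47]]
```

```bash
python3 -m creep '[[-2.1,0.7,0.6,0,0,0.5],[-2.1,0.7,0.6,0,0,0.5],[-2.1,0.7,0.6,0,0,0.5],[-2.1,0.7,0.6,0,0,0.5],[-2.1,0.7,0.6,0,0,0.5],[-2.1,0.8,0.6,0,0,0.4],[-2,0.8,0.6,0,0,0.4],[-2,0.8,0.6,0,0,0.4],[-2,0.8,0.6,0,0,0.4],[0,0,0,0,0,0],[0,0,0,0,0,0]]'
python3 - <<'E'
from plan import *
s=robot.sense();c=viewer.calibration('wrist');im=viewer.get_image('wrist')[...,::-1];cv2.imwrite('pics/w2.png',im);np.savez('w2.npz',**c)
p=c['mtx']@(c['R']@np.array([.5,.015,0])+c['t']);print(p/p[2])
E
```

```text
time_s: 8.77
tcp_pos: [0.4999, -0.0591, 0.1969]
eef_rot: [-0.684, 0.73, 0.001, 0.001]
wrist_force: [-0.4, 0.2, 0.4]
grip_width: 0.0507
grip_force: 0.0
[322.05179068 290.21841643   1.        ]
```

View pics/w2.png

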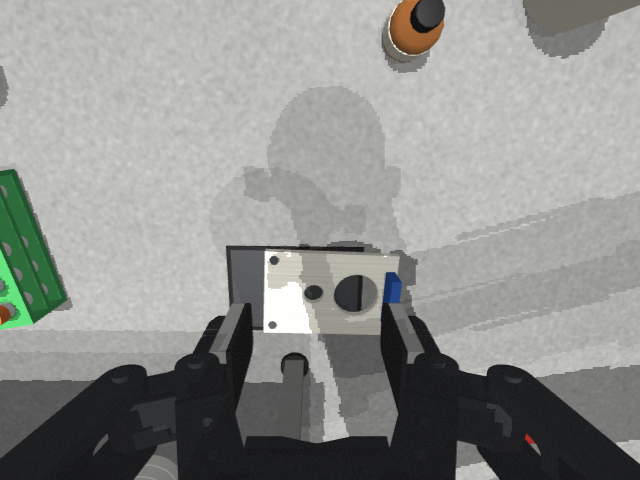

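The wrist view shows the adapter with its hole at (314,292), dish opening at (356,293) and dots at (274,260) and (272,324). The blue tab is at (392,290), and the dark outline's leading edge runs from (227,246) to (230,329).

```bash
python3 - <<'E'
from plan import *
np.set_printoptions(precision=4,suppress=True)
c=dict(np.load('w2.npz'));im=cv2.imread('pics/w2.png');g=cv2.cvtColor(im,cv2.COLOR_BGR2GRAY)
m=np.zeros_like(g);m[250:335,262:402]=(g[250:335,262:402]<110)
k,l,st,ce=cv2.connectedComponentsWithStats(m)
for i in range(1,k):
    if st[i,4]>15:print(st[i],ce[i])
b=(im[...,0].astype(int)>im[...,2]+60)&(im[...,0]>90);b[:250]=0;b[335:]=0
q=np.argwhere(b)[:,::-1].astype(np.float32);B=cv2.boxPoints(cv2.minAreaRect(q));print('blue px',B.tolist())
# leading outline edge and top edge by gradient, subpixel
def edge(lines,axis):
    P=[]
    for a,lo,hi in lines:
        v=(g[a,lo:hi] if axis==0 else g[lo:hi,a]).astype(float);d=-np.diff(v);j=d.argmax();w=d[max(j-1,0):j+2];w=w.clip(0);o=lo+max(j-1,0)+(np.arange(len(w))*w).sum()/w.sum()+.5
        P.append([o,a] if axis==0 else [a,o])
    return np.array(P)
L=edge([(r,215,240) for r in range(252,326,4)],0);T=edge([(u,235,252) for u in range(234,330,6)],1)
for P,n in((L,'lead'),(T,'side')):
    W=onz(c,P,0)[:,:2];vx,vy,x,y=cv2.fitLine(W.astype(np.float32),cv2.DIST_HUBER,0,.001,.001).ravel();print(n,vx,vy,x,y,np.degrees(np.arctan2(vy,vx)))
print('corner',onz(c,[[227,246],[230,329]],0))
print('hole',onz(c,[[314,292]],.0119),'dish',onz(c,[[356,293]],.0099),'dots',onz(c,[[274,260],[272,324]],.0140))
print('lead corners',onz(c,[[264,250],[262,333]],.0142),'trail',onz(c,[[400,255]],.008))
E
```

```text
[262 250   3  80 120] [262.3417 282.55  ]
[303 250  77   3 145] [349.1172 250.5931]
[ 380  250   22   85 1147] [391.6452 300.4063]
[270 256   9   9  59] [273.661  259.8983]
[ 334  275   43   37 1228] [354.5774 293.1197]
[304 285  19  15 222] [313.1892 292.1667]
[269 322   7   6  32] [271.8438 324.4062]
[323 334  25   1  25] [335. 334.]
blue px [[7.9871978759765625, 331.471435546875], [8.414901733398438, 248.9244384765625], [409.0, 251.0], [408.57232666015625, 333.5469970703125]]
lead 0.08009971 0.99678683 0.587998 0.002438405 85.4057
side 0.9972592 -0.073986694 0.5391686 -0.031782173 -4.243002
corner [[ 0.5837 -0.0342  0.    ]
 [ 0.592   0.0503  0.    ]]
hole [[0.5073 0.011  0.0119]] dish [[0.4689 0.0154 0.0099]] dots [[ 0.5404 -0.0229  0.014 ]
 [ 0.5484  0.0399  0.014 ]]
lead corners [[ 0.5482 -0.0328  0.0142]
 [ 0.5586  0.0486  0.0142]] trail [[ 0.4282 -0.0183  0.008 ]]
```

```bash
python3 - <<'E'
from plan import *
r=tool(-97,0,-3)
rows([.438,.020,.08],r,6);print()
rows([.438,.020,.0115],r,4,[.438,.020,.08],r)
E
```

```text
[[-1.25, 1.13, 1.96, 0.5, -0.02, 0.53], [-1.24, 1.15, 1.95, 0.5, -0.02, 0.53], [-1.23, 1.18, 1.94, 0.5, -0.02, 0.53], [-1.22, 1.21, 1.93, 0.5, -0.02, 0.53], [-1.21, 1.24, 1.92, 0.5, -0.02, 0.53], [-1.19, 1.27, 1.91, 0.5, -0.02, 0.53]]

[[0.01, 0.09, 1.71, 0.0, 0.0, 0.0], [0.01, 0.09, 1.71, 0.0, 0.0, 0.0], [0.01, 0.09, 1.71, 0.0, 0.0, 0.0], [0.01, 0.09, 1.71, 0.0, 0.0, 0.0]]
```

```bash
python3 -m creep '[[-1.25,1.1,2,0.5,0,0.5],[-1.25,1.15,2,0.5,0,0.5],[-1.25,1.2,1.9,0.5,0,0.5],[-1.2,1.2,1.9,0.5,0,0.5],[-1.2,1.25,1.9,0.5,0,0.6],[-1.2,1.3,1.9,0.5,0,0.6],[0,0,0,0,0,0],[0,0,0,0,0,0]]' 45
python3 - <<'E'
from plan import *
np.set_printoptions(precision=4,suppress=True)
r=tool(-97,0,-3);s=robot.sense();print((R.from_quat(s['eef_rot'])).as_matrix())
rows([.438,.020,.0115],r,4)
c=viewer.calibration('wrist');im=viewer.get_image('wrist')
b=((im[...,2].astype(int)>im[...,0]+60)).astype(np.uint8);k,l,st,ce=cv2.connectedComponentsWithStats(b)
for i in range(1,k):
    if st[i,4]>60:print(st[i],ce[i],onz(c,[ce[i]],.022),onz(c,cv2.boxPoints(cv2.minAreaRect(np.argwhere(l==i)[:,::-1].astype(np.float32))),.032)[:,:2].tolist())
E
```

```text
time_s: 9.48
tcp_pos: [0.4375, 0.0194, 0.0794]
eef_rot: [-0.662, 0.749, -0.018, 0.018]
wrist_force: [0.1, -0.1, 1.1]
grip_width: 0.0385
grip_force: 0.0
[[-0.1228 -0.9911  0.0506]
 [-0.9924  0.1228 -0.0027]
 [-0.0036 -0.0505 -0.9987]]
[[-0.01, 0.08, 1.7, 0.02, -0.04, -0.01], [-0.01, 0.08, 1.7, 0.02, -0.04, -0.01], [-0.01, 0.08, 1.69, 0.02, -0.04, -0.01], [-0.01, 0.08, 1.69, 0.02, -0.04, -0.01]]
[  115   198   217   130 18672] [212.573  253.0931] [[0.4966 0.0035 0.022 ]] [[0.5365882105723228, -0.033485902773603596], [0.42858484954795933, -0.021289398830367325], [0.4363999064904524, 0.04904050144631575], [0.5570256679506641, 0.03775459264398735]]
[272 319  22   8 101] [283.7624 323.297 ] [[0.4639 0.0497 0.022 ]] [[0.4684856012027949, 0.04542177022884997], [0.4678203006510394, 0.04119649886180085], [0.4563829793685742, 0.04228171457075931], [0.45697708573585544, 0.04650043596875719]]
```

```bash
python3 - <<'E'
from plan import *
np.set_printoptions(precision=4,suppress=True)
c=viewer.calibration('wrist');im=viewer.get_image('wrist').astype(int);cv2.imwrite('pics/w3.png',im[...,::-1])
b=((im[...,2]>im[...,0]+50)).astype(np.uint8);k,l,st,ce=cv2.connectedComponentsWithStats(b)
for i in range(1,k):
    if st[i,4]>60:print(st[i],ce[i],onz(c,[ce[i]],.026),onz(c,cv2.boxPoints(cv2.minAreaRect(np.argwhere(l==i)[:,::-1].astype(np.float32))),.032)[:,:2].round(4).tolist())
E
```

```text
[ 316  224   17   98 1530] [323.334  271.9425] [[0.4388 0.0196 0.026 ]] [[0.439, -0.0087], [0.431, -0.0078], [0.437, 0.0461], [0.4457, 0.0453]][ WARN:0@1.506] global loadsave.cpp:1063 imwrite_ Unsupported depth image for selected encoder is fallbacked to CV_8U.
```

```bash
python3 -m creep '[[0,0.08,1.7,0,0,0],[0,0.08,1.7,0,0,0],[0,0.08,1.7,0,0,0],[0,0.08,1.65,0,0,0],[0,0,0,0,0,0]]'
python3 -m creep '[[0,0,0,0,0,0],[0,0,0,0,0,0],[0,0,0,0,0,0],[0,0,0,0,0,0],[0,0,0,0,0,0],[0,0,0,0,0,0],[0,0,0,0,0,0],[0,0,0,0,0,0]]' 0 25
python3 - <<'E'
from plan import *
s=robot.sense();print(s['tcp_pos'],s['ft_torque'])
r=R.from_quat(s['eef_rot']);p=np.array(s['tcp_pos'])
# adapter motion: turn about the hole +2.7 deg, shift hole by (0.0323,0.0005)
h=np.array([.507,.0115,.0]);pin=np.array([.5393,.012,0]);t=R.from_euler('z',2.7,degrees=True)
g=t.apply(p-h)+pin;g[2]=p[2];print(g)
rows(g,t*r,8)
E
```

```text
time_s: 10.0
tcp_pos: [0.4379, 0.0191, 0.0105]
eef_rot: [-0.661, 0.75, -0.017, 0.018]
wrist_force: [0.1, 0.8, 0.1]
grip_width: 0.0386
grip_force: 0.0
time_s: 10.67
tcp_pos: [0.4399, 0.0203, 0.0136]
eef_rot: [-0.662, 0.749, -0.019, 0.02]
wrist_force: [0.7, -2.0, 6.0]
grip_width: 0.0081
grip_force: 30.2
[0.43986312 0.02026316 0.01361585] [-0.64518841  0.07721469 -0.07046808]
[0.47182485 0.01759085 0.01361585]
[[-0.02, -0.4, 0.02, -0.0, -0.02, -0.34], [-0.01, -0.4, 0.02, -0.0, -0.02, -0.34], [-0.01, -0.4, 0.02, -0.0, -0.02, -0.34], [-0.01, -0.4, 0.02, -0.0, -0.02, -0.34], [-0.01, -0.4, 0.02, -0.0, -0.02, -0.34], [-0.0, -0.4, 0.02, -0.0, -0.02, -0.34], [-0.0, -0.4, 0.02, -0.0, -0.02, -0.34], [0.0, -0.4, 0.02, -0.0, -0.02, -0.34]]
```

Gripped: the tips bear lightly on the adapter (6 N), so I raise 2 mm and then slide.

```bash
python3 -m creep '[[0,0,-0.2,0,0,0],[0,0,0,0,0,0]]'
python3 -m creep '[[0,-0.2,0,0,0,-0.17],[0,-0.2,0,0,0,-0.17],[0,-0.2,0,0,0,-0.17],[0,-0.2,0,0,0,-0.17],[0,-0.2,0,0,0,-0.17],[0,-0.2,0,0,0,-0.17],[0,-0.2,0,0,0,-0.17],[0,-0.2,0,0,0,-0.17],[0,-0.2,0,0,0,-0.17],[0,-0.2,0,0,0,-0.17],[0,-0.2,0,0,0,-0.17],[0,0,0,0,0,0]]'
```

```text
time_s: 10.83
tcp_pos: [0.4379, 0.0201, 0.0143]
eef_rot: [-0.661, 0.75, -0.017, 0.019]
wrist_force: [0.4, -0.1, -2.2]
grip_width: 0.0084
grip_force: 29.0
time_s: 11.83
tcp_pos: [0.4607, 0.0177, 0.0155]
eef_rot: [-0.674, 0.739, -0.018, 0.019]
wrist_force: [-1.0, -0.1, -2.9]
grip_width: 0.0084
grip_force: 29.0
```

```bash
python3 -m creep '[[0,0,0.1,0,0,0],[0,0,0.1,0,0,0],[0,0,0,0,0,0]]'
python3 - <<'E'
from plan import *
s=robot.sense();print(s['tcp_pos'],s['wrist_force'])
c=viewer.calibration('wrist');im=viewer.get_image('wrist')[...,::-1];np.savez('w4.npz',**c);cv2.imwrite('pics/w4.png',im)
for X in([.5393,.012,.0055],[.531,.012,.0119],[.49,.016,.01]):
    p=c['mtx']@(c['R']@np.array(X)+c['t']);print((p/p[2]).round(1))
E
```

```text
time_s: 12.08
tcp_pos: [0.4605, 0.0177, 0.0138]
eef_rot: [-0.674, 0.739, -0.018, 0.019]
wrist_force: [-3.4, 0.1, 2.6]
grip_width: 0.0081
grip_force: 30.0
[0.46048181 0.01769938 0.01383146] [-3.4371962   0.10217423  2.56147214]
[138.9 309.9   1. ]
[150.4 315.7   1. ]
[248.5 316.6   1. ]
```

View pics/w4.png

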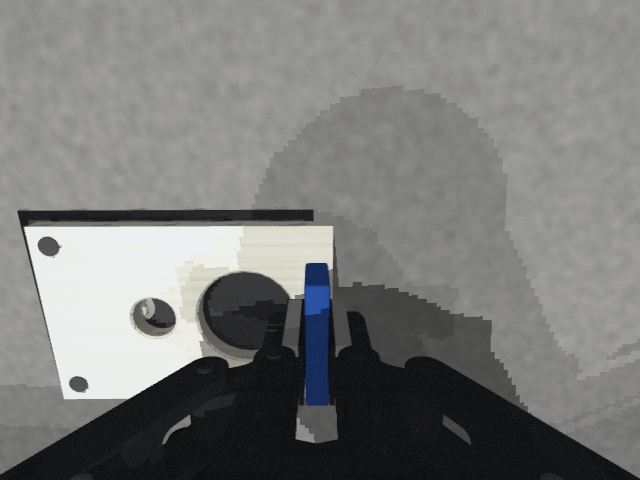

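The wrist view shows the pin inside the hole at about (148,309), with the hole's centre at about (153,317). The adapter lies parallel to the outline, a few mm short.

```bash
python3 - <<'E'
from plan import *
np.set_printoptions(precision=4,suppress=True)
c=dict(np.load('w4.npz'));im=cv2.imread('pics/w4.png');g=cv2.cvtColor(im,cv2.COLOR_BGR2GRAY)
a=g[295:340,128:180];m=(a<150).astype(np.uint8)
cs=max(cv2.findContours(m,0,1)[0],key=cv2.contourArea);print(cv2.boundingRect(cs),cv2.fitEllipse(cv2.convexHull(cs)))
e=np.array(cv2.fitEllipse(cv2.convexHull(cs))[0])+[128,295]
h=onz(c,[e],.0121)[0];print('hole px',e,h)
print('pin vis bright px',onz(c,[[148,309]],.0055))
print(a[::3,::3])
d=onz(c,[[48,246],[78,384]],.0145);print('dots',d,'yaw',np.degrees(np.arctan2(*(d[1]-d[0])[:2][::-1]))-90)
print('lead outline/adapter',onz(c,[[19,211]],0),onz(c,[[25,226],[64,399]],.0145))
E
```

```text
(3, 3, 45, 38) ((25.354707717895508, 21.805408477783203), (36.67610549926758, 44.74890899658203), 107.2408676147461)
hole px [153.3547 316.8054] [0.5297 0.0125 0.0121]
pin vis bright px [[0.5351 0.0119 0.0055]]
[[238 237 238 238 238 238 238 239 238 239 238 235 235 236 235 237 235 236]
 [237 238 238 239 237 193 191 183 113 159 213 234 235 236 236 236 236 236]
 [239 238 237 188 128 115 132 172 157  72  68  71 167 233 232 232 233 234]
 [238 238 169  88 102 122 145 167 171  72  70  69  71  88 233 233 232 234]
 [238 214 170  89 105 202 145 161 167  87  70  70  72  72  83 233 234 211]
 [238 179  89  88 104 198 157 159 163  73  69  70  68  69  66 159 235 232]
 [236 157  88  88  97 179 143 156 161  69  69  70  66  69  70  65 229 231]
 [235 189  89  90  89  93 151 153  78  62  68  71  70  69  70  70 217 236]
 [238 188  90  92  91  93  65  31  55  51  61  69  69  68  67  65 214 235]
 [238 193 144  91  91  93  90  27  29  32  60  67  61  61  54  52 217 234]
 [238 232 197  91  94  95  95  96  52  30  28  30  30  56  56 105 221 236]
 [238 239 187 186  96 100  98  96  99 110 110  94 104 119 119 181 231 234]
 [238 238 237 214 204 105 102  99 106 110 113 114 115 119 158 218 231 231]
 [238 238 238 238 223 217 185 117 107 113  98 116 132 218 221 234 234 234]
 [238 238 238 237 238 237 225 225 225 225 224 214 214 231 236 235 235 235]]
dots [[ 0.5642 -0.0221  0.0145]
 [ 0.5699  0.042   0.0145]] yaw -5.100317271735406
lead outline/adapter [[ 0.5843 -0.0346  0.    ]] [[ 0.571  -0.0308  0.0145]
 [ 0.5788  0.0495  0.0145]]
```

```bash
python3 -m creep '[[0,-0.1,-0.1,0,0,-0.1],[0,-0.15,0,0,0,-0.1],[0,-0.15,0,0,0,-0.1],[0,-0.15,0,0,0,-0.1],[0,-0.15,0,0,0,-0.1],[0,-0.15,0,0,0,-0.1],[0,-0.1,0,0,0,-0.1],[0,0,0,0,0,0],[0,0,0,0,0,0]]'
python3 - <<'E'
from plan import *
np.set_printoptions(precision=4,suppress=True)
s=robot.sense();print(s['tcp_pos'],s['wrist_force'],s['ft_torque'])
c=viewer.calibration('wrist');im=viewer.get_image('wrist')[...,::-1];np.savez('w5.npz',**c);cv2.imwrite('pics/w5.png',im)
g=cv2.cvtColor(im,cv2.COLOR_BGR2GRAY);print(g[292:344:3,120:185:3])
E
```

```text
time_s: 12.88
tcp_pos: [0.4697, 0.0168, 0.0147]
eef_rot: [-0.678, 0.735, -0.018, 0.019]
wrist_force: [-0.0, -0.0, -2.1]
grip_width: 0.0086
grip_force: 29.0
[0.4697 0.0168 0.0147] [-0.0162 -0.0101 -2.1189] [ 0.0529  0.3392 -0.0069]
[[239 238 239 238 238 238 238 239 238 238 238 238 238 235 235 235 236 236
  235 237 217 216]
 [238 238 239 239 238 238 239 239 239 237 237 237 238 237 236 236 235 236
  235 236 233 213]
 [238 238 238 238 239 238 238 212 171 115 176 173 185 177 206 234 235 234
  233 235 236 214]
 [237 238 238 238 238 237 176  84  30 172 190 204 202 203 201 168 221 230
  231 232 233 208]
 [238 238 238 237 238 172  87  66  39 168 203 206 203 203 202 199 138 214
  233 233 234 212]
 [238 240 238 237 224 178  88  82  32 161 202 203 201 204 202 202 135 151
  224 235 236 232]
 [238 238 238 239 168 112  89  86  31  68 187 205 203 203 203 197 115 147
  163 235 236 234]
 [237 238 238 237 185  90  91  89  29  33  96 193 204 204 204 167 140 144
   37 224 235 236]
 [238 239 239 239 203  91  93  90  82  29  30  54 150 123 124 151 146  70
   68 212 235 236]
 [238 237 237 239 204 143  94  95  92  47  30  31  58  63  59  68  69  66
   67 213 235 236]
 [238 238 238 238 222 190  94  94  96  95  62  31  36  31  32  56  55  55
   32 215 235 234]
 [238 238 238 238 239 191 146  98  96 101 105 107  55  35  30  39  55  68
  124 224 235 236]
 [238 238 238 238 238 236 199 150 101 103  98 110 112 110 116 116 118 119
  211 233 233 233]
 [237 237 238 238 237 238 235 192 204 107 107 106 112 113  94 114 117 190
  224 230 231 232]
 [238 238 238 238 237 238 238 238 219 202 202 146 126 127 137 204 219 230
  235 235 236 237]
 [238 238 238 238 237 238 238 238 238 237 229 224 213 216 228 229 234 234
  235 235 234 235]
 [238 239 238 237 238 238 238 238 239 238 237 238 238 238 238 234 233 234
  234 233 234 235]
 [238 239 237 237 238 238 238 238 238 237 238 238 238 238 239 238 239 238
  238 234 235 235]]
```

```bash
python3 - <<'E'
from plan import *
np.set_printoptions(precision=4,suppress=True)
c=dict(np.load('w5.npz'));im=cv2.imread('pics/w5.png');g=cv2.cvtColor(im,cv2.COLOR_BGR2GRAY)
m=((g>185)&(g<212)).astype(np.uint8);M=np.zeros_like(m);M[296:320,145:172]=m[296:320,145:172]
k,l,st,ce=cv2.connectedComponentsWithStats(M);i=1+st[1:,4].argmax();print(st[i],ce[i],'pin top',onz(c,[ce[i]],.0055))
m=(g<170).astype(np.uint8);M=np.zeros_like(m);M[290:345,125:182]=m[290:345,125:182];M[M>0]=1
q=np.argwhere(M)[:,::-1].astype(np.float32);e=cv2.fitEllipse(cv2.convexHull(q));print(e,'hole',onz(c,[e[0]],.0125))
for (u,v),n in(((48,246),'d1'),((78,384),'d2')):
    w=g[v-14:v+14,u-14:u+14];pp=np.argwhere(w<130).mean(0)[::-1]+[u-14,v-14];print(n,pp,onz(c,[pp],.0150))
print('outline edge rows', [int(np.argmax(g[r,0:70]<90)) for r in (222,240,260,300,340)])
E
```

```text
[149 298  18  18 238] [157.4412 306.6176] pin top [[0.5404 0.0113 0.0055]]
((154.23223876953125, 315.65374755859375), (36.54521560668945, 45.88296890258789), 109.5940170288086) hole [[0.5388 0.0121 0.0125]]
d1 [ 50.9444 244.9379] [[ 0.5728 -0.022   0.015 ]]
d2 [ 79.6653 383.5458] [[0.5783 0.0424 0.015 ]]
outline edge rows [0, 42, 0, 0, 0]
```

```bash
python3 -m creep '[[0,-0.15,0,0,0,-0.3],[0,0,0,-0.5,0,-0.3],[0,0,0,-0.5,0,0],[0,0,0,-0.5,0,0],[0,0,0,-0.5,0,0],[0,0,0,-0.5,0,0],[0,0,0,-0.5,0,0],[0,0,0,0,0,0]]'
python3 -m creep '[[0,0,0,0,0,0],[0,0,0,0,0,0],[0,0,0,0,0,0],[0,0,0,0,0,0],[0,0,0,0,0,0]]' 40
python3 - <<'E'
from plan import *
r=tool(-94);s=robot.sense();rows(s['tcp_pos']+np.array([0,0,.03]),r,2)
c=viewer.calibration('wrist');im=viewer.get_image('wrist')[...,::-1];np.savez('w6.npz',**c);cv2.imwrite('pics/w6.png',im)
E
```

```text
time_s: 13.6
tcp_pos: [0.4716, 0.0167, 0.015]
eef_rot: [-0.682, 0.731, 0.001, 0.001]
wrist_force: [0.8, 0.0, -2.7]
grip_width: 0.0084
grip_force: 29.0
time_s: 14.02
tcp_pos: [0.4714, 0.0168, 0.0152]
eef_rot: [-0.682, 0.731, 0.001, 0.001]
wrist_force: [-0.2, -0.2, 0.0]
grip_width: 0.0343
grip_force: 0.0
[[-0.0, -0.0, -1.5, -0.01, 0.06, 0.02], [-0.0, -0.0, -1.5, -0.01, 0.06, 0.02]]
```

View pics/w6.png

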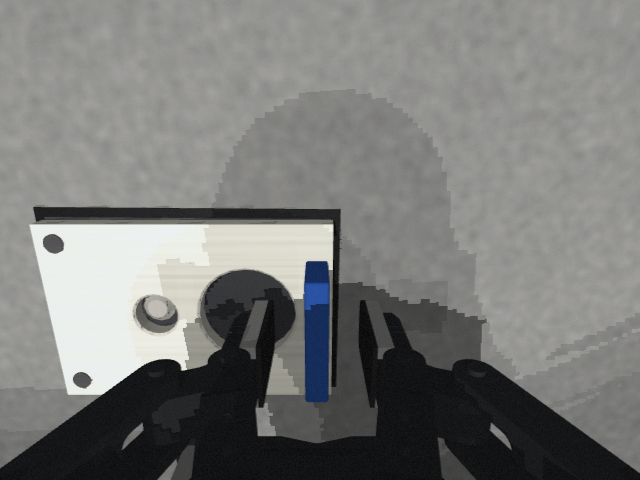

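The wrist view shows the pin (157,307) inside the hole (156,313), and even margins of outline along the side and the trailing edge, so the adapter looks seated. I'll rise clear and check numerically that it lies flat.

```bash
python3 -m creep '[[0,0,-1.5,0,0,0],[0,0,-1.5,0,0,0],[0,0,-2,0,0,0],[0,0,-3,0,0,0],[0,0,-3,0,0,0],[0,0,-3,0,0,0],[0,0,0,0,0,0],[0,0,0,0,0,0]]'
python3 -m creep '[[3,0,0,0,0,0],[3,0,0,0,0,0],[2,0,0,0,0,0],[0,0,0,0,0,0],[0,0,0,0,0,0]]'
python3 - <<'E'
from plan import *
np.set_printoptions(precision=4,suppress=True)
c6=dict(np.load('w6.npz'));i6=cv2.imread('pics/w6.png');c7=viewer.calibration('wrist');i7=viewer.get_image('wrist')[...,::-1].copy();cv2.imwrite('pics/w7.png',i7);np.savez('w7.npz',**c7)
def blob(im,u,v,w,th=130):
    u,v=int(u),int(v);g=cv2.cvtColor(im[v-w:v+w,u-w:u+w],cv2.COLOR_BGR2GRAY);return np.argwhere(g<th).mean(0)[::-1]+[u-w,v-w]
D=[]
for u,v in((53,244),(82,380)):
    p6=blob(i6,u,v,13);X=onz(c6,[p6],.008)[0];p=c7['mtx']@(c7['R']@X+c7['t']);p7=blob(i7,*(p/p[2])[:2].round(),9)
    T=tri([c6,c7],[p6,p7]);D.append(T[0]);print(p6,p7,T)
d=D[1]-D[0];print('sep',np.linalg.norm(d),'yaw',np.degrees(np.arctan2(-d[0],d[1])),'hole est',(D[0]+D[1])/2-.0378*np.array([.9972,-.0745,0]))
# margins
print('trail outline',onz(c6,[[339,300]],0),'trail adapter top',onz(c6,[[333,300]],.008),'-y outline',onz(c6,[[200,208]],0),'adapter',onz(c6,[[200,223]],.008),'lead outl corner',onz(c6,[[35,208]],0),'lead adp corner',onz(c6,[[31,225]],.008))
print(robot.sense()['tcp_pos'])
E
```

```text
time_s: 14.73
tcp_pos: [0.4724, 0.0168, 0.1568]
eef_rot: [-0.682, 0.731, -0.0, 0.003]
wrist_force: [-0.8, -0.8, -1.0]
grip_width: 0.0343
grip_force: 0.0
time_s: 15.15
tcp_pos: [0.4649, -0.0641, 0.1537]
eef_rot: [-0.681, 0.732, 0.002, -0.0]
wrist_force: [0.7, 0.5, -0.2]
grip_width: 0.0342
grip_force: 0.0
[ 52.9801 243.2791] [183.0339 289.7119] (array([ 0.5756, -0.021 ,  0.0075]), [np.float64(7.945306317277566e-05), np.float64(7.94530631727941e-05)])
[ 81.6963 379.5467] [190.78 359.16] (array([0.58  , 0.0431, 0.0074]), [np.float64(0.00010734149224713266), np.float64(0.0001073414922471706)])
sep 0.06425171715078257 yaw -3.9588145577420852 hole est [0.5401 0.0139 0.0075]
trail outline [[0.4621 0.0154 0.    ]] trail adapter top [[0.4648 0.0114 0.008 ]] -y outline [[ 0.5168 -0.0298  0.    ]] adapter [[ 0.5152 -0.0253  0.008 ]] lead outl corner [[ 0.5844 -0.0343  0.    ]] lead adp corner [[ 0.5819 -0.029   0.008 ]]
[ 0.4651 -0.0635  0.1539]
```

```bash
python3 -c "from workcell import workorder;print(workorder.finish_job())"
```

```text
the job is handed in; nothing more can be done
None
```

I slid the used plate over the bench edge into the yellow tub, then slid the aluminium adapter onto its pin, let go and handed the job in after about 15 s of robot time; the adapter measured flat (front marks about 7.5 mm up) and within about 0.5° of straight on its outline, and I viewed 11 pictures, one over the limit of 10.

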